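# Key the turntable hub to its shaft

### The job

The shaft is loose in the hub of the upturned modelling turntable. Take the tapered key with the block head out of its stand, start it upright, tip down, in the gap between hub and shaft, flat face to the hub wall, then tap or press its head down until it is tight (a push of about 20 N, not over 30 N, or the hub cracks) and let go. Leave the plain key and the other things where they are.

Things in the scene. Friction and masses are not known exactly. Their poses are not given: they have to be found in the camera images.
- wheel: Upturned modelling turntable, fixed: plywood disc 180 mm across, 16 mm thick, lying flat; on its middle a rectangular grey cast hub block 80 (x) x 60 (y) mm whose top is 66 mm above the table. Origin: centre of the disc's underside, z up. Its bore holds a steel shaft that ends 7 mm above the hub. More than 30 N between key and hub cracks the hub.
- keyway (a point): Middle of the mouth of the gap between the bore's upright -x wall (5.75 mm away toward -x) and the shaft's flat, at the hub's top; axes as the turntable's. Gap 9.7 to 12.7 mm wide here, narrowing downward on the shaft's side by 8 mm per 60 mm, as the key. The key touches both sides first at some depth of 12 to 36 mm and is tight 2 to 7 mm deeper: find it by feel.
- gib_key: Tapered steel key with a block head, upright in one pocket of the stand, head up; about 80 g. Origin: middle of its tip's underside; z to the head, 80 mm long. Shank 22 mm wide (y), 60 long: flat face at x = -4 mm, sloping face from x = +4 mm at the tip to +12 mm under the head; last 3 mm of tip 6 x 19 mm. It fits the gap when its x axis points along the turntable's x axis.
- key_stand: Fixed wooden stand block 60 (x) x 150 (y) x 44 (z) mm, origin at the centre of its underside. Two pockets at y = +40 and y = -40 mm, each 15.5 (x) x 25 (y) mm and 40 mm deep, hold the two keys upright with 1 to 1.5 mm of play, so they may lean a little; key axes roughly as the stand's.
- plain_key: Plain steel bar without head or taper, 13 x 22 x 75 mm, upright in the other pocket of the stand. Not wanted; leave it there. Origin: at its underside, 2.5 mm off the middle of the 13 mm.
- glue: White glue bottle with a blue tip, 35 x 47 x 154 mm, standing. Bystander. Origin: centre of underside.
- dropper: Small dropper bottle, 28 mm across, 85 mm tall, standing behind the stand. Bystander. Origin: centre of underside.
- shaft_bore (a point): Centre of the mouth of the hub's rectangular bore at the hub's top; axes as the turntable's. The bore is 42 (x) x 25 (y) mm, upright walls, 50 mm deep to the disc. The shaft stands in its +x part with a sloping flat toward -x. The shaft's place varies 1 to 2 mm either way, unreported; it gives sideways stiffly.
- key_head (a point): Centre of the top of the gib key's head, a block 24 x 24 x 20 mm; grip it across y, or push down on it. Tight means that the key, let go, bears on the hub with 10 N or more: a downward push of about 15 N is the least, 20 N is safely tight, over 30 N risks cracking. Once past first touch the push needed rises by very roughly 5 N per mm; the key stays where it is pushed.
- key_flat (a point): On the middle of the gib key's flat face, 20 mm above its tip; axes as the key's. At the end it lies against the bore's upright -x wall.
There are look-alikes about, which are no part of the job. Several things look just like the wheel: the one meant starts nearest to the robot's base.

How it is judged (in metres and radians):
On the way, in this order (a step that is already met when the one before it is completed fails the run):
1. the key is started upright in the gap, tip at least 8 mm below the hub's top (z of gib_key in the frame of keyway below -0.008 m and horizontal distance between gib_key and keyway below 0.006 m and angle between the x axis of gib_key and the x axis of wheel, either way round below 0.2 rad and angle between gib_key's own z axis and vertical below 0.2 rad), for 0.05 s.
2. the key is driven tight: it presses the hub with at least 10 N, let go by the fingers (contact force between gib_key and wheel above 10 N and z of gib_key in the frame of keyway below -0.013 m and contact force between gib_key and the fingers below 0.5 N), for 0.2 s.
At the end, for the whole second after the job is handed in: The gib key stands in the gap upright (within 0.1 rad), flat face against the hub wall (its middle within about 2 mm), square to the hub (within 0.12 rad), its tip at least 13 mm below the hub's top and within 6 mm of the gap's middle, at rest, and presses the hub wall with at least 10 N by itself (contact force between gib_key and wheel above 10 N and z of gib_key in the frame of keyway below -0.013 m and horizontal distance between gib_key and keyway below 0.006 m and angle between the x axis of gib_key and the x axis of wheel, either way round below 0.12 rad and angle between gib_key's own z axis and vertical below 0.1 rad and linear speed of gib_key below 0.01 m/s and x of key_flat in the frame of keyway below -0.0035 m); the robot touches nothing.
It fails at once if the key bears on the hub with more than 30 N (hub cracked) (contact force between gib_key and wheel above 30 N).
It fails at once if the plain key is moved by more than 20 mm (distance of plain_key from where it was at the start of the episode above 0.02 m).
It fails at once if a bystander is moved by more than 30 mm (distance of any of glue, dropper from where it was at the start of the episode above 0.03 m).
It also fails if it takes over 54 s, if anything falls off the work surface, if the arm or the gripper's body presses on something with over 40 N, if the wrist force passes 120 N, or if a joint passes its speed limit or range.

### The arm

A 7-joint arm with a two-finger parallel gripper is mounted at the origin on the work surface; the furniture and walls round the work are solid. World frame = base frame: x ahead of the robot, y to its left, z up, the work surface at z = 0. Lengths are in mm, angles in rad, forces in N, time in s.
With the tool pointing down it reaches from about 400 to 875 mm from the base axis. Payload 4.4 kg.
Tool frame: the origin (TCP) lies between the finger pads; the fingertips stand 25 mm ahead of it and the grasp point (between the pads) lies 6 mm ahead of it (ctrl.nose_length is the distance from the TCP to the fingertips, in mm); z points along the fingers, y is the line along which they close (so a half turn about z gives the same grasp; the last joint's range is limited). The gripper opens to 85 mm and grips with 20 to 120 N. Pads are 22 mm wide; open, the fingers measure 114 mm over their backs; the gripper's body (76 mm by 85 mm) begins 54 mm behind the grasp point. The pads swing forward as they close: fully open they stand 13 mm farther back than shut.
Start: joints at [-1.344, 0.628, 0.038, 1.517, -0.027, 0.996, -0.02], TCP at [187.589, 622.357, 256.313] pointing down, gripper open.
Joint ranges: [-3.06, 3.06], [-0.37, 2.12], [-1.25, 1.32], [0.18, 2.47], [-1.1, 4.24], [0.23, 1.98], [-2.94, 2.94]. Speed limits (rad/s): [2.57, 2.57, 3.14, 3.14, 3.14, 3.14, 3.14].

### API

Orientations are given as a unit quaternion [w, x, y, z].
In Python, from rig import ctrl gives the robot as it stands.
- The arm moves only by the tool step_arm, never from a script. Its argument "rows" is a list that holds one entry, the list of rows, each a list of 4 numbers: the shift along the tool's x, y, z in mm, then the turn about the tool's z in rad. A call has 1 to 12 rows; each row shifts and turns the commanded pose from where the row before left it, along the tool's axes as they then stand; what a row does not reach is not made up. A row lasts 1/8 s, in which the tool goes at most 62.5 mm and 10.7 degrees, less where a joint would pass 70% of its speed; a pose out of reach is approached as far as the arm can. A call is refused whole if a number of a shift passes 62.5 or a number of a turn 0.188, either way. A call with a gripper value outside its range is refused whole. "jaw" is the opening, from -1 (shut) to 1 (fully open), so that 0 is half open, set as the call begins (left out, the last holds). The fingers move at their own pace and stop on an object; "force" is the grip in N (left out, the last holds). Time passes only in rows, so rows that do not move let the fingers close. It gives the time, the measured TCP pose, the force, the opening and the grip force at its end, in the units of the state.
- ctrl.sense(): the state, without advancing time (a new reading comes with each control period).
- ctrl.grab_frame(name): name is "scene" or "top" or "wrist"; returns the picture (384x512x3 uint8, red, green, blue); there is no depth.
- ctrl.calibration(name): a dict with "fx", "fy", "cx", "cy" (pixels), "R" (3x3) and "t" (3): a world point X has camera coordinates R X + t. Camera axes: x right, y down, z forward; pixel columns grow to the right and rows downward; lengths in mm; the calibration is good to about 2 mm. A picture is of the moment at which its call begins: read the wrist's pose just before it. calibration takes no time and is no camera call; for the wrist camera it gives the pose at the moment of the call.
- ctrl.job_done(): hands the job in; it is judged then, once.
The state is a dict: "clock": time; "joint_pos": joint angles; "qvel": joint speeds; "tau": joint torques, N m; "position": TCP position; "tool_rot": TCP orientation; "contact_force": force on the tool from outside, world axes, zero at the start; "ft_torque": the same for the moment, N m; "width": opening from 0.0 (shut) to 1.0 (fully open); "gripper_force": force on a finger pad.
Only numpy, scipy, OpenCV 4.12 (cv2) and the standard library are available. Lean on these libraries where they do the work, as an engineer would, in place of code of your own. Each camera call takes 0.05 s, during which the arm holds its last target. There are 200 camera calls.

## Working session

There is one attempt and no reset: what is moved stays moved. The work goes in short steps, Python scripts to look and compute and a tool call to move; the robot and the scene stay as the last step left them, time stands still between calls to the robot, and variables do not carry over. Pictures are saved under pics/ and viewed, at most 10 in all, crops included, and the job is handed in when it is done.

Besides the shell and the picture viewer there is one more tool, called after "Call:" by a JSON object that holds its "op" and its "data", one argument or row to a line. step_arm: Moves the arm, as the interface text tells. Its arguments: {"type":"object","properties":{"rows":{"type":"array","items":{"type":"array","items":{"type":"array","items":{"type":"number"}}}},"jaw":{"type":"number"},"force":{"type":"number"}},"required":["rows"]}

```bash
mkdir -p pics; python3 - <<'E'
from rig import ctrl
import cv2,numpy as np
s=ctrl.sense();print(s)
a=ctrl.grab_frame("scene");b=ctrl.grab_frame("top")
cv2.imwrite("pics/scene0.png",a[:,:,::-1]);cv2.imwrite("pics/top0.png",b[:,:,::-1])
for n in("scene","top","wrist"):
  c=ctrl.calibration(n);print(n,{k:np.round(v,3).tolist() for k,v in c.items()})
E
```

```text
{'clock': 0.0, 'joint_pos': array([-1.34381301,  0.62936364,  0.0384295 ,  1.51836913, -0.02698042,
        0.99627255, -0.02005211]), 'qvel': array([ 1.65792782e-04,  7.78925946e-04,  1.85372159e-03,  1.42359645e-04,
        1.36247655e-03, -8.25128861e-04,  2.51328350e-05]), 'tau': array([ 5.82205466e-04, -5.63414633e+01,  1.22614995e+00, -1.93449587e+01,
        1.09795562e-02,  1.04409456e-02,  1.99361023e-05]), 'position': array([187.40685165, 621.80062817, 255.37709555]), 'tool_rot': array([-1.20872635e-04,  1.45884817e-01,  9.89301128e-01, -9.39730412e-04]), 'contact_force': array([-0.24822547, -0.99370398, -0.36515771]), 'ft_torque': array([-0.00891057,  0.02706797, -0.0515371 ]), 'gripper_force': 0.0, 'width': 0.9994612603829369}
scene {'fx': 376.972, 'fy': 376.972, 'cx': 250.528, 'cy': 190.527, 'R': [[0.752, -0.659, 0.001], [-0.328, -0.376, -0.867], [0.572, 0.651, -0.499]], 't': [-277.363, 280.081, 883.851]}
top {'fx': 463.353, 'fy': 463.353, 'cx': 252.495, 'cy': 199.464, 'R': [[0.027, -1.0, -0.004], [-0.986, -0.026, -0.162], [0.162, 0.008, -0.987]], 't': [167.613, 514.262, 1447.234]}
wrist {'fx': 286.535, 'fy': 286.535, 'cx': 252.669, 'cy': 188.952, 'R': [[0.288, 0.958, -0.002], [0.914, -0.275, 0.298], [0.285, -0.087, -0.954]], 't': [-649.86, -39.111, 379.811]}
```

View pics/scene0.png

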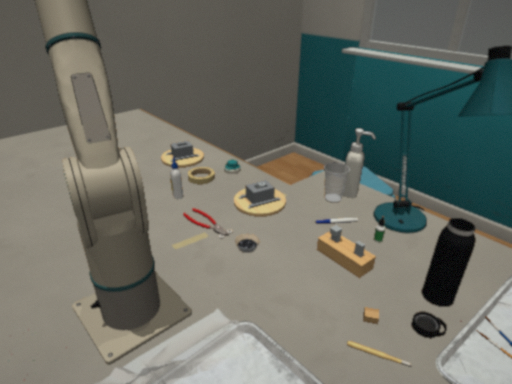

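View pics/top0.png

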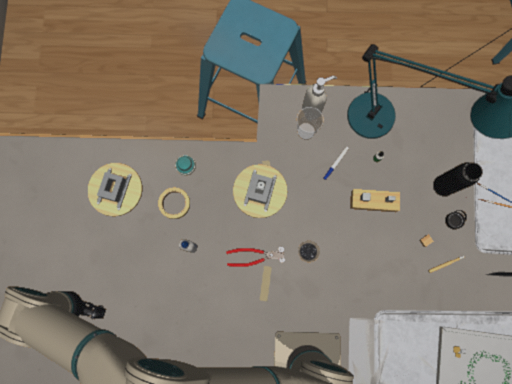

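The wheels are at (260,190) and (115,189) in the top view. The stand is at (376,200), the glue bottle at (187,245) and the dropper at (379,156). The wheel at (260,190) looks nearest the base at about (310,370), so I'll check the distances and confirm with a crop.

```bash
cat > h.py <<'E'
from rig import ctrl
import cv2,numpy as np
from scipy.spatial.transform import Rotation as Rn
def back(c,u,v,z):
    R=np.array(c["R"]);t=np.array(c["t"]);o=-R.T@t
    d=R.T@np.array([(u-c["cx"])/c["fx"],(v-c["cy"])/c["fy"],1]);return o+d*(z-o[2])/d[2]
def proj(c,X):
    p=np.array(c["R"])@np.array(X)+np.array(c["t"]);return np.array([p[0]/p[2]*c["fx"]+c["cx"],p[1]/p[2]*c["fy"]+c["cy"]])
def rot(s):
    q=s["tool_rot"];return Rn.from_quat([q[1],q[2],q[3],q[0]])
def to(x,y,z,yaw=None):
    "tool-axis shift to reach world TCP (down), and turn to tool-x yaw"
    s=ctrl.sense();M=rot(s).as_matrix();d=M.T@(np.array([x,y,z])-s["position"])
    y0=np.arctan2(M[1,0],M[0,0]);print("pos",s["position"].round(1),"toolx yaw",round(y0,3),"clock",round(s["clock"],2),"shift",d.round(1),"tilt",M[:,2].round(4))
    if yaw is not None: print("turn",round((y0-yaw+np.pi/2)%np.pi-np.pi/2,3))
E
python3 - <<'E'
from h import *
c=ctrl.calibration("top")
for n,u,v,z in[("whA",260,190,16),("whB",115,189,16),("standc",376,200,44),("glue",187,245,80),("drop",379,156,40),("headL",366,197,80),("headR",391,199,78),("bottle",308,250,20),("pump",312,105,100)]:
  p=back(c,u,v,z);print(n,p.round(0),np.hypot(*p[:2]).round())
a=cv2.imread("pics/top0.png");s=cv2.imread("pics/scene0.png")
f=lambda i,x,y,w,h:cv2.resize(i[y:y+h,x:x+w],(400,300),interpolation=cv2.INTER_CUBIC)
cv2.imwrite("pics/m1.png",np.vstack([np.hstack([f(a,220,160,80,60),f(a,340,170,80,60)]),np.hstack([f(s,220,165,80,60),f(s,305,215,80,60)])]))
E
```

```text
whA [546. 158.  16.] 568.0
whB [537. 635.  16.] 831.0
standc [ 518. -214.   44.] 561.0
glue [356. 379.  80.] 520.0
drop [ 665. -228.   40.] 703.0
headL [ 521. -174.   80.] 549.0
headR [ 517. -253.   78.] 575.0
bottle [354.  -1.  20.] 354.0
pump [811.  -1. 100.] 811.0
```

View pics/m1.png

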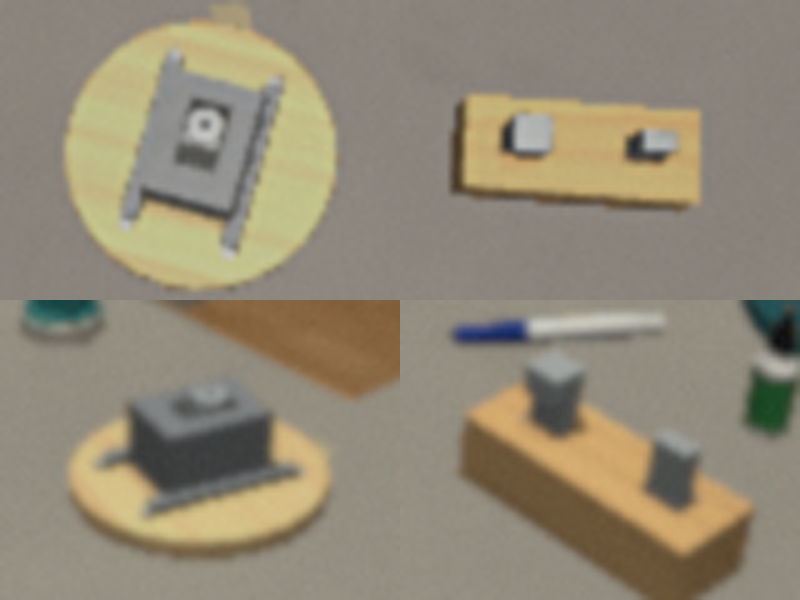

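The crops show wheel A at top (260,190): it is 568 mm from the base against 831 mm for the one at (115,189), so A is the one meant. Its gap is on the image-down side of the shaft. The gib key, with the block head, is the left one at top (366,197). Next I'll bring the wrist camera over each.

```bash
python3 - <<'E'
from h import *
c=ctrl.calibration("wrist");s=ctrl.sense();M=rot(s).as_matrix();R=np.array(c["R"])
o=-R.T@np.array(c["t"]);print("cam in tool",M.T@(o-s["position"]),"\n",(R@M).round(3))
p=back(c,256,215,66);off=p-s["position"];print("aim offset world at z66",off.round(0))
to(546-off[0],158-off[1],255)
to(521-off[0],-185-off[1],255)
E
```

```text
cam in tool [  76.13430364    0.70410477 -117.69506426] 
 [[ 0.     1.    -0.   ]
 [-0.954  0.    -0.298]
 [-0.298  0.     0.954]]
aim offset world at z66 [  50.  -11. -190.]
pos [187.5 621.9 255.5] toolx yaw 2.849 clock 0.1 shift [-425.7 -345.     1.1] tilt [-4.0e-04 -1.6e-03 -1.0e+00]
pos [187.5 621.9 255.5] toolx yaw 2.849 clock 0.1 shift [-500.8 -680.6    1.6] tilt [-4.0e-04 -1.6e-03 -1.0e+00]
```

Call:
{"op": "step_arm", "data": {
  "rows": [
    [[-35.5,-28.7,0,0],[-35.5,-28.7,0,0],[-35.5,-28.7,0,0],[-35.5,-28.7,0,0],[-35.5,-28.7,0,0],[-35.5,-28.7,0,0],[-35.5,-28.7,0,0],[-35.5,-28.7,0,0],[-35.5,-28.7,0,0],[-35.5,-28.7,0,0],[-35.5,-28.7,0,0],[-35.5,-28.7,0,0]]
  ]
}}

```text
clock: 1.6
position: [496.5, 168.3, 256.1]
tool_rot: [-0.0, 0.146, 0.989, -0.0]
contact_force: [0.8, 0.2, 0.3]
width: 0.997
gripper_force: 0.0
```

Call:
{"op": "step_arm", "data": {
  "rows": [
    [[0,0,0,0],[0,0,0,0],[0,0,0,0]]
  ]
}}

```text
clock: 1.98
position: [495.2, 171.0, 256.2]
tool_rot: [-0.0, 0.145, 0.989, 0.0]
contact_force: [-0.0, 1.3, -1.3]
width: 1.003
gripper_force: 0.0
```

```bash
python3 - <<'E'
from h import *
import pickle
c=ctrl.calibration("wrist");a=ctrl.grab_frame("wrist")
pickle.dump(c,open("cw1.pkl","wb"));cv2.imwrite("pics/w1.png",a[:,:,::-1])
p=proj(c,[546,158,66]);print(p, ctrl.sense()["position"])
x,y=[int(t) for t in p];x=max(0,min(x-100,312));y=max(0,min(y-75,234));print("crop origin",x,y)
cv2.imwrite("pics/w1c.png",cv2.resize(a[y:y+150,x:x+200,::-1],(800,600),interpolation=cv2.INTER_CUBIC))
E
```

```text
[253.68718534 215.69990317] [495.28339264 170.99174865 256.19775615]
crop origin 153 140
```

View pics/w1c.png

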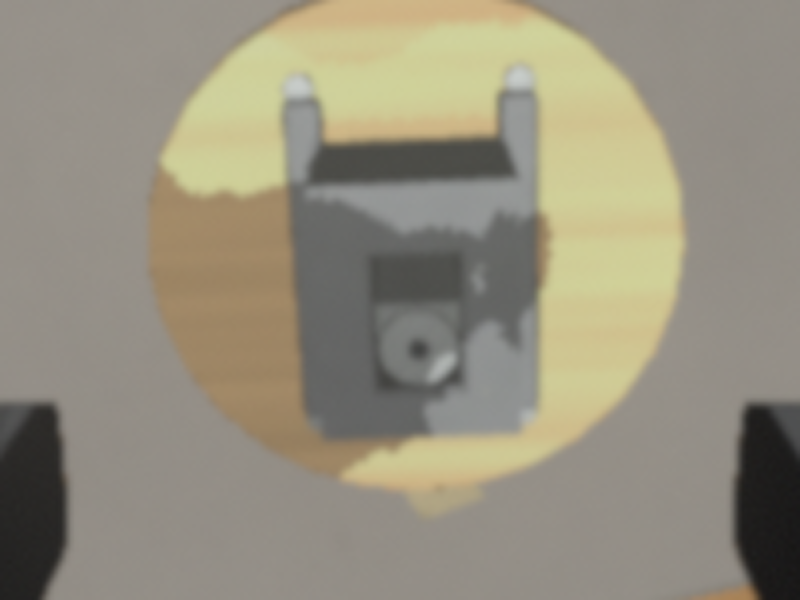

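In the crop, the bore mouth's corners are at (370,255), (465,253), (464,389) and (375,391). The open gap is on the image-up side and the shaft is image-down. Hub top edges run from about (303,185) to (531,177).

```bash
python3 - <<'E'
from h import *
import pickle
c=pickle.load(open("cw1.pkl","rb"))
B=lambda u,v,z=66:back(c,153+(u+.5)/4-.5,140+(v+.5)/4-.5,z)[:2]
tl,tr,br,bl=B(370,255),B(465,253),B(464,389),B(375,391)
print(tl,tr,br,bl);print("widths",[np.linalg.norm(p) for p in(tr-tl,br-bl,bl-tl,br-tr)])
for d in(tl-tr,bl-br): print("y yaw",np.arctan2(d[1],d[0])-np.pi/2)
for d in(bl-tl,br-tr): print("x yaw",np.arctan2(d[1],d[0]))
hl,hr,hbl,hbr=B(303,185),B(531,178),B(322,438),B(531,433)
d=hl-hr;print("hub -x edge yaw",np.arctan2(d[1],d[0])-np.pi/2,np.linalg.norm(d))
d=hbl-hbr;print("hub +x edge yaw",np.arctan2(d[1],d[0])-np.pi/2,np.linalg.norm(d))
print("bore c",(tl+tr+br+bl)/4, "whl mid", (tl+tr)/2)
d=B(299,85,20)-B(519,75,20);print("feet yaw",np.arctan2(d[1],d[0])-np.pi/2)
to(521-50,-185+11,255)
E
```

```text
[528.62403237 152.95288695] [535.81276731 179.14000055] [577.07880881 167.26353886] [570.14175882 141.75595898]
widths [np.float64(27.155898602777587), np.float64(26.434055568618593), np.float64(43.0010791258399), np.float64(42.94108199384824)]
y yaw -3.4095071784268534
y yaw -3.407130722348457
x yaw -0.2634231519823773
x yaw -0.2802290215408045
hub -x edge yaw -3.3998555000770128 63.90958117190368
hub +x edge yaw -3.405199293551049 62.896149273793775
bore c [552.91434183 160.27809633] whl mid [532.21839984 166.04644375]
feet yaw -3.385714306895392
pos [495.3 171.  256.2] toolx yaw 2.851 clock 2.02 shift [ -75.5 -337.5    1.1] tilt [-6.e-04  4.e-04 -1.e+00]
```

Call:
{"op": "step_arm", "data": {
  "rows": [
    [[-9.4,-42.2,0,0],[-9.4,-42.2,0,0],[-9.4,-42.2,0,0],[-9.4,-42.2,0,0],[-9.4,-42.2,0,0],[-9.4,-42.2,0,0],[-9.4,-42.2,0,0],[-9.4,-42.2,0,0],[0,0,0,0],[0,0,0,0],[0,0,0,0]]
  ]
}}

```text
clock: 3.4
position: [470.9, -173.4, 256.2]
tool_rot: [-0.0, 0.144, 0.99, 0.0]
contact_force: [0.1, -0.1, -0.8]
width: 0.999
gripper_force: 0.0
```

```bash
python3 - <<'E'
from h import *
import pickle
c=ctrl.calibration("wrist");a=ctrl.grab_frame("wrist")
pickle.dump(c,open("cw2.pkl","wb"));cv2.imwrite("pics/w2.png",a[:,:,::-1])
p=proj(c,[521,-200,60]);print(p, ctrl.sense()["position"])
x,y=[int(t) for t in p];x=max(0,min(x-100,312));y=max(0,min(y-75,234));print("crop origin",x,y)
cv2.imwrite("pics/w2c.png",cv2.resize(a[y:y+150,x:x+200,::-1],(800,600),interpolation=cv2.INTER_CUBIC))
E
```

```text
[242.35692724 216.08008354] [ 470.93306621 -173.57586289  256.27151   ]
crop origin 142 141
```

View pics/w2c.png

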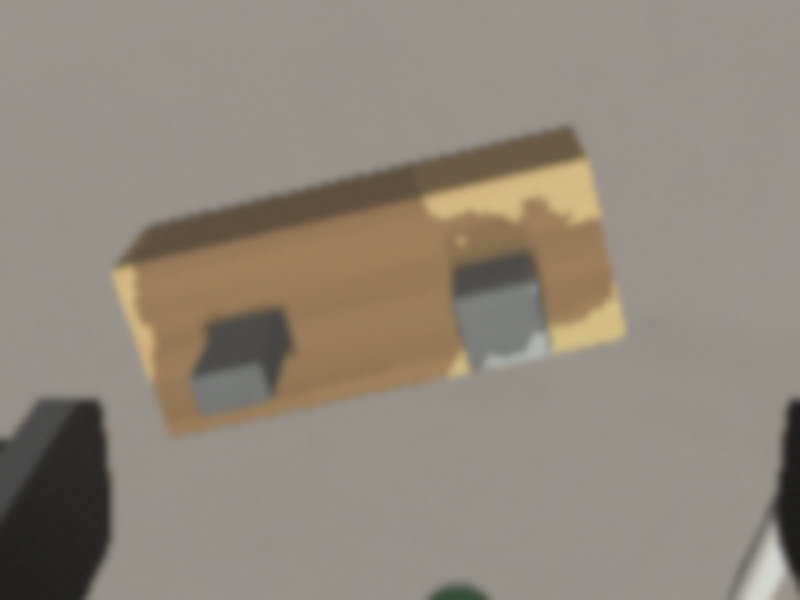

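Wrist crop: the gib head's top corners are at (455,295), (537,279), (550,356) and (475,372). The plain key is at (235,390). I still need to know which side the taper faces, so I'll enlarge the scene view.

```bash
python3 - <<'E'
from h import *
import pickle
c=pickle.load(open("cw2.pkl","rb"))
B=lambda u,v,z=84:back(c,142+(u+.5)/4-.5,141+(v+.5)/4-.5,z)[:2]
P=[B(455,295),B(537,279),B(550,356),B(475,372)]
print(np.round(P,1));print([np.linalg.norm(P[i]-P[i-1]).round(1) for i in range(4)],"c",np.mean(P,0))
for d in(P[0]-P[1],P[3]-P[2]):print("y yaw",np.arctan2(d[1],d[0])+np.pi/2)
for d in(P[3]-P[0],P[2]-P[1]):print("x yaw",np.arctan2(d[1],d[0]))
S=[B(113,270,44),B(585,157,44),B(627,336,44),B(172,437,44)]
print("stand",np.round(S,1),[np.linalg.norm(S[i]-S[i-1]).round(1) for i in range(4)],"c",np.mean(S,0))
for d in(S[0]-S[1],S[3]-S[2]):print("y yaw",np.arctan2(d[1],d[0])+np.pi/2)
s=np.mean([ctrl.grab_frame("scene").astype(float) for _ in range(4)],0).astype(np.uint8)
cv2.imwrite("pics/s2.png",s[:,:,::-1])
x,y=312,215
i=cv2.resize(s[y:y+60,x:x+72,::-1],(720,600),interpolation=cv2.INTER_CUBIC)
cv2.imwrite("pics/s2c.png",cv2.convertScaleAbs(i,alpha=1.3))
cs=ctrl.calibration("scene")
cc=np.mean(P,0)
for z in(84,64,44):print(z,(proj(cs,[*cc,z])-[x,y])*10+4.5)
E
```

```text
[[ 513.8 -182.1]
 [ 515.6 -159.4]
 [ 538.8 -162. ]
 [ 537.5 -183.3]]
[np.float64(23.8), np.float64(22.7), np.float64(23.3), np.float64(21.3)] c [ 526.4207652  -171.67323069]
y yaw -0.0825183907224003
y yaw -0.05877219340526452
x yaw -0.05025224667773321
x yaw -0.10986800925328427
stand [[ 491.6 -284.9]
 [ 498.2 -136.6]
 [ 558.4 -138.5]
 [ 551.  -287.9]] [np.float64(59.4), np.float64(148.5), np.float64(60.3), np.float64(149.6)] c [ 524.80080545 -211.98055011]
y yaw -0.04417869476379721
y yaw -0.049882792898024775
84 [237.07701574 122.19338991]
64 [228.85904725 181.47762141]
44 [220.79712113 239.63616693]
```

View pics/s2c.png

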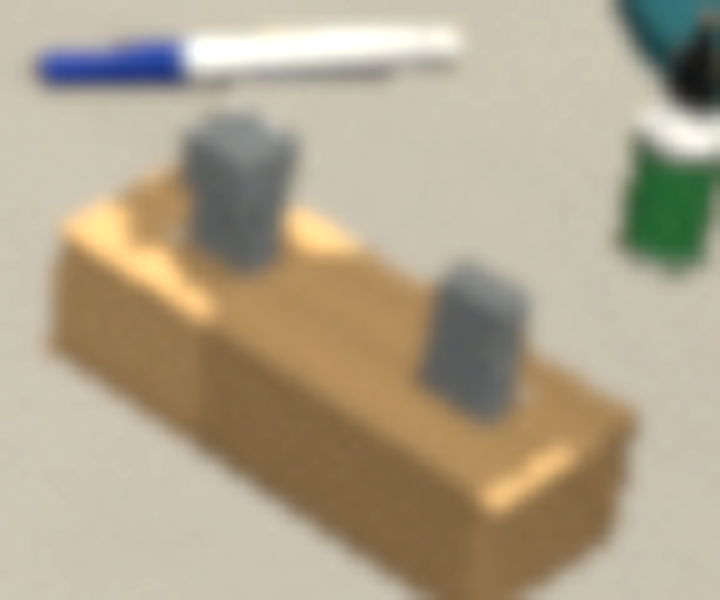

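Call:
{"op": "step_arm", "data": {
  "rows": [
    [[-8.5,34,20,0],[-8.5,34,30,0],[-8.5,34,36,0],[-8.5,34,40,0],[0,0,0,0],[0,0,0,0],[0,0,0,0]]
  ]
}}

```text
clock: 4.53
position: [542.7, -56.4, 131.5]
tool_rot: [0.001, 0.147, 0.989, -0.0]
contact_force: [1.0, -0.4, -0.8]
width: 1.006
gripper_force: 0.0
```

```bash
python3 - <<'E'
from h import *
import pickle
c=ctrl.calibration("wrist");a=ctrl.grab_frame("wrist")
pickle.dump(c,open("cw3.pkl","wb"));cv2.imwrite("pics/w3.png",a[:,:,::-1])
p=proj(c,[526,-172,60]);print(p, ctrl.sense()["position"])
x,y=[int(t) for t in p];x=max(0,min(x-60,392));y=max(0,min(y-45,294));print("crop origin",x,y)
i=cv2.resize(a[y:y+90,x:x+120,::-1],(800,600),interpolation=cv2.INTER_CUBIC)
cv2.imwrite("pics/w3c.png",cv2.convertScaleAbs(i,alpha=1.6,beta=20))
f=lambda X:(((proj(c,X)-[x,y])+.5)*600/90-.5).round()
cy,sy=np.cos(-.06),np.sin(-.06)
for hx in(-12,12):
  for z in(84,64,44): print(hx,z,f([526.4+hx*cy-12*sy,-171.7+hx*sy+12*cy,z]))
E
```

```text
[ 92.99123343 234.08652327] [542.72392939 -56.29004996 131.55594938]
crop origin 32 189
-12 84 [348. 282.]
-12 64 [455. 198.]
-12 44 [544. 129.]
12 84 [446. 497.]
12 64 [541. 397.]
12 44 [619. 313.]
```

View pics/w3c.png

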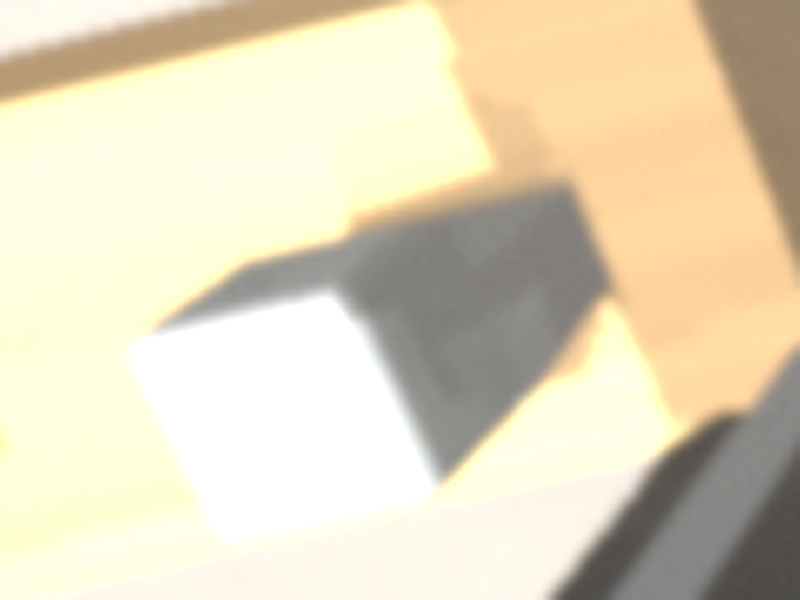

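The wrist crop shows the gib head's flat side flush down its world +x side, edge (437,490) to (610,290). The step and slope are on the world -x side. So key x points to world -x, and I have to turn the key about half a turn between the stand and the hub.

```bash
python3 - <<'E'
from h import *
c=ctrl.calibration("wrist")
B=lambda u,v,z:back(c,32+(u+.5)*.15-.5,189+(v+.5)*.15-.5,z)[:2]
P=[B(130,345,84),B(332,290,84),B(437,490,84),B(228,542,84)]
print(np.round(P,1),[np.linalg.norm(P[i]-P[i-1]).round(1) for i in range(4)],"c",np.mean(P,0))
for d in(P[1]-P[0],P[2]-P[3]):print("y yaw",np.arctan2(d[1],d[0])-np.pi/2)
for d in(P[3]-P[0],P[2]-P[1]):print("x yaw",np.arctan2(d[1],d[0]))
print("flat corner at stand top",B(610,290,44), "slope corner",B(570,185,44))
print(ctrl.sense()["joint_pos"].round(3),ctrl.nose_length)
E
```

```text
[[ 515.1 -182. ]
 [ 515.5 -160.7]
 [ 538.1 -160.9]
 [ 537.4 -183.4]] [np.float64(22.4), np.float64(21.3), np.float64(22.6), np.float64(22.5)] c [ 526.54612214 -171.7412556 ]
y yaw -0.017544184914144445
y yaw -0.029860867105676148
x yaw -0.06242414609878787
x yaw -0.00541953851370216
flat corner at stand top [ 536.09048456 -160.1582868 ] slope corner [ 522.43854522 -158.96375213]
[-0.002  0.657  0.082  1.926 -0.093  0.56   1.418] 25.0
```

```bash
python3 - <<'E'
from h import *
to(526.5,-171.7,150,3.09)
E
```

```text
pos [542.7 -56.3 131.6] toolx yaw 2.847 clock 4.58 shift [ -18.1 -115.1  -18.4] tilt [ 2.e-03 -7.e-04 -1.e+00]
turn -0.243
```

Call:
{"op": "step_arm", "data": {
  "rows": [
    [[0,-10,-18.4,0],[-4.5,-30,0,0],[-4.5,-30,0,0],[-4.5,-30,0,0],[-4.6,-15.1,0,0],[0,0,0,-0.122],[0,0,0,-0.121],[0,0,0,0],[0,0,0,0]]
  ],
  "jaw": 0.0
}}

```text
clock: 5.7
position: [526.7, -170.2, 148.9]
tool_rot: [0.0, 0.026, 1.0, 0.0]
contact_force: [-0.8, 0.0, 0.7]
width: 0.497
gripper_force: 0.0
```

```bash
python3 - <<'E'
from h import *
to(526.5,-171.7,81,3.09)
s=ctrl.sense();print(s["width"],s["contact_force"])
E
```

```text
pos [ 526.7 -170.2  148.9] toolx yaw 3.09 clock 5.7 shift [ 0.1 -1.5 67.9] tilt [ 4.e-04  1.e-04 -1.e+00]
turn -0.0
0.49696833782018734 [-0.82783232  0.01354378  0.6594395 ]
```

Call:
{"op": "step_arm", "data": {
  "rows": [
    [[0,-1.5,25,0],[0,0,25,0],[0,0,18,0],[0,0,0,0],[0,0,0,0]]
  ]
}}

```text
clock: 6.32
position: [527.0, -171.9, 81.2]
tool_rot: [0.0, 0.025, 1.0, -0.0]
contact_force: [0.7, -0.4, 0.1]
width: 0.5
gripper_force: 0.0
```

Call:
{"op": "step_arm", "data": {
  "rows": [
    [[0,0,0,0],[0,0,0,0],[0,0,0,0],[0,0,0,0],[0,0,0,0],[0,0,0,0]]
  ],
  "jaw": -1,
  "force": 60
}}

```text
clock: 7.08
position: [527.1, -172.1, 81.6]
tool_rot: [0.001, 0.025, 1.0, -0.0]
contact_force: [-0.5, 0.3, 5.8]
width: 0.266
gripper_force: 59.8
```

Call:
{"op": "step_arm", "data": {
  "rows": [
    [[0,0,-10,0],[0,0,-25,0],[0,0,-30,0],[0,0,-30,0],[0,0,-24,0],[0,0,0,0],[0,0,0,0]]
  ]
}}

```text
clock: 7.95
position: [525.8, -171.6, 199.1]
tool_rot: [-0.001, 0.025, 1.0, 0.0]
contact_force: [-0.6, 0.4, -1.1]
width: 0.273
gripper_force: 59.2
```

View pics/s3c.png

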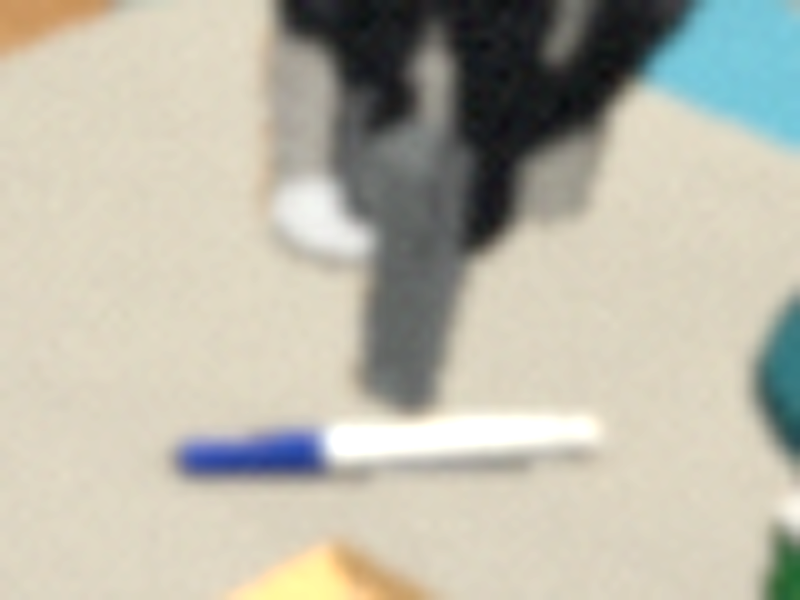

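Call:
{"op": "step_arm", "data": {
  "rows": [
    [[4.2,38.2,0,0],[4.2,38.2,0,0],[4.2,38.2,0,0],[4.2,38.2,0,0],[4.2,38.2,0,0],[4.2,38.2,0,0],[4.2,38.2,0,0],[4.2,38.2,0,0],[4.6,38,0,0],[0,0,0,0.1866],[0,0,0,0.1866],[0,0,0,0.1866]]
  ]
}}

```text
clock: 9.5
position: [504.6, 173.1, 198.4]
tool_rot: [-0.001, 0.303, 0.953, -0.001]
contact_force: [0.1, -0.8, -1.1]
width: 0.269
gripper_force: 59.3
```

Call:
{"op": "step_arm", "data": {
  "rows": [
    [[0,0,0,0.1866],[0,0,0,0.1866],[0,0,0,0.1866],[0,0,0,0.1866],[0,0,0,0.1866],[0,0,0,0.1866],[0,0,0,0.1866],[0,0,0,0.1866],[0,0,0,0.1866],[0,0,0,0.1866],[0,0,0,0.1866],[0,0,0,0.1866]]
  ]
}}

```text
clock: 11.0
position: [504.7, 173.1, 198.6]
tool_rot: [0.001, 0.99, 0.143, -0.001]
contact_force: [0.8, 0.2, -1.2]
width: 0.273
gripper_force: 59.3
```

Call:
{"op": "step_arm", "data": {
  "rows": [
    [[0,0,0,0.1866],[0,0,0,0.1866],[0,0,0,0.1866],[0,0,30,0],[0,0,0,0],[0,0,0,0]]
  ]
}}

```text
clock: 11.75
position: [505.5, 173.0, 169.8]
tool_rot: [0.0, 0.991, -0.133, -0.0]
contact_force: [0.2, -0.5, -0.5]
width: 0.267
gripper_force: 59.2
```

```bash
python3 - <<'E'
from h import *
import pickle
c=ctrl.calibration("wrist");s=ctrl.sense();a=ctrl.grab_frame("wrist")
pickle.dump((c,s),open("cw4.pkl","wb"));cv2.imwrite("pics/w4.png",a[:,:,::-1])
print(s["joint_pos"].round(2),s["contact_force"].round(1));to(504.7,173.5,170,-.267)
x,y=165,85
cv2.imwrite("pics/w4c.png",cv2.convertScaleAbs(cv2.resize(a[y:y+135,x:x+180,::-1],(800,600),interpolation=cv2.INTER_CUBIC),alpha=1.3))
p=s["position"];X=np.array([np.cos(-.267),np.sin(-.267),0])
print("tip nominal",proj(c,p-8*X-[0,0,77])," bore",proj(c,[552.9,160.3,66]))
E
```

```text
[-0.95  0.79  0.94  1.94 -0.84  0.87 -1.39] [ 0.2 -0.5 -0.5]
pos [505.7 173.  170.2] toolx yaw -0.267 clock 11.8 shift [-1.1 -0.2  0.2] tilt [ 6.e-04 -3.e-04 -1.e+00]
turn -0.0
tip nominal [253.58544484 219.32111823]  bore [253.1223831  136.55827501]
```

View pics/w4c.png

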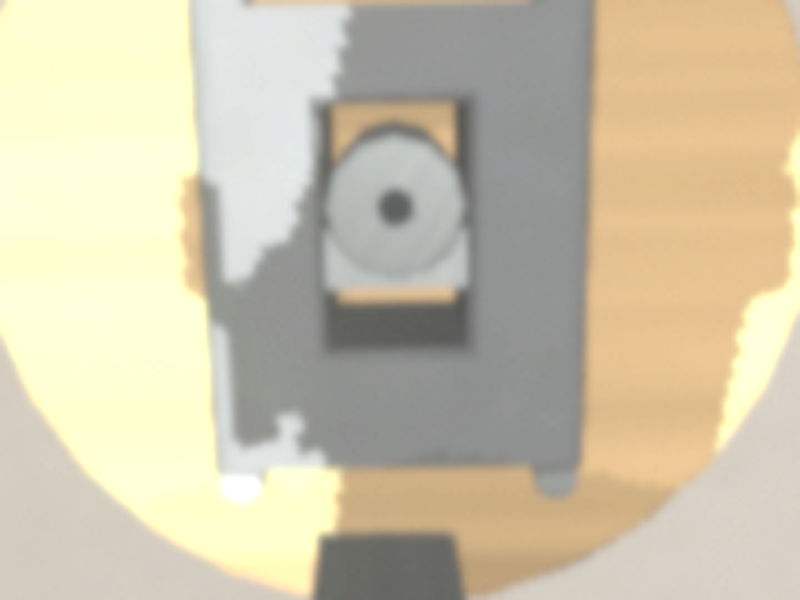

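In the crop (×4.44, origin (165,85)), the bore mouth's corners are at (316,98), (474,96), (472,350) and (325,350), with the gap between the shaft flat and the wall edge at row 350. The key's tip shoulder edge runs from (320,537) to (457,535). Both are in one picture, so I'll take the relative offset from it.

```bash
python3 - <<'E'
from h import *
import pickle
c,s=pickle.load(open("cw4.pkl","rb"))
k=180/800
B=lambda u,v,z:back(c,165+(u+.5)*k-.5,85+(v+.5)*k-.5,z)[:2]
P=[B(316,98,66),B(474,96,66),B(472,350,66),B(325,350,66)]
print([np.linalg.norm(P[i]-P[i-1]).round(1) for i in range(4)],"c",np.mean(P,0))
for d in(P[1]-P[0],P[2]-P[3]):print("y yaw",np.arctan2(d[1],d[0])+np.pi/2)
for d in(P[0]-P[3],P[1]-P[2]):print("x yaw",np.arctan2(d[1],d[0]))
H=[B(220,467,66),B(580,467,66)];d=H[1]-H[0];print("hub edge",np.linalg.norm(d),np.arctan2(d[1],d[0])+np.pi/2)
yaw=-.267;X=np.array([np.cos(yaw),np.sin(yaw)]);Y=np.array([-X[1],X[0]]);p=s["position"][:2]
f=lambda q:((q-p)@X,(q-p)@Y)
print("bore c rel TCP",f(np.mean(P,0)),"wall",f((P[2]+P[3])/2))
for z in(93,96):
  e=[B(320,537,z),B(457,535,z)];d=e[1]-e[0]
  print(z,"edge w",np.linalg.norm(d),"mid",f(np.mean(e,0)),"yaw",np.arctan2(d[1],d[0])+np.pi/2)
print("flat foot row at mouth", f(B(395,288,66)))
E
```

```text
[np.float64(42.9), np.float64(26.4), np.float64(43.3), np.float64(26.0)] c [553.35106725 159.56677223]
y yaw -0.2547892361136035
y yaw -0.2670830566955942
x yaw -0.2473437635340561
x yaw -0.2558925033454233
hub edge 65.61681982400555 -0.2671475023831198
bore c rel TCP (np.float64(49.72755126330569), np.float64(-0.2755098211775522)) wall (np.float64(28.18151688400249), np.float64(-0.6066131825206869))
93 edge w 22.305046999163075 mid (np.float64(3.1433319100473494), np.float64(1.143356357347474)) yaw -0.2516283084805462
96 edge w 21.961006346970002 mid (np.float64(4.264861174585263), np.float64(1.1381739386215166)) yaw -0.2516283084805473
flat foot row at mouth (np.float64(39.213259427726136), np.float64(0.02411398196385761))
```

```bash
python3 - <<'E'
from h import *
cs=ctrl.calibration("scene");R=np.array(cs["R"]);o=-R.T@np.array(cs["t"])
def ray(u,v,ox=298,oy=176,k=.1):
  u=ox+(u+.5)*k-.5;v=oy+(v+.5)*k-.5
  return R.T@np.array([(u-cs["cx"])/cs["fx"],(v-cs["cy"])/cs["fy"],1])
for u,v in[(470,200),(454,300),(437,405)]:
  d=ray(u,v);t=(-182.6-o[1])/d[1];print("held +x-y edge",(o+d*t).round(1))
for u,v in[(295,140),(283,200),(275,260)]:
  d=ray(u,v,312,215);t=(-183-o[1])/d[1];print("in stand",(o+d*t).round(1))
# current wrist frame: key column profile brightness
a=cv2.cvtColor(cv2.imread("pics/w4.png"),cv2.COLOR_BGR2GRAY)
print("col 252 rows200-300",a[200:300:2,248:258].mean(1).astype(int).tolist())
for r in range(206,300,8): print(r,a[r,215:295:3].tolist())
E
```

```text
held +x-y edge [ 532.4 -182.6  185.9]
held +x-y edge [ 531.7 -182.6  155.5]
held +x-y edge [ 530.9 -182.6  122.7]
in stand [ 538.2 -183.    78.6]
in stand [ 536.7 -183.    59. ]
in stand [ 537.1 -183.    38. ]
col 252 rows200-300 [136, 138, 118, 84, 80, 80, 80, 79, 79, 79, 78, 78, 78, 78, 77, 76, 76, 77, 78, 78, 78, 78, 79, 83, 97, 108, 114, 116, 115, 113, 113, 113, 113, 114, 114, 114, 114, 115, 115, 114, 113, 114, 113, 112, 114, 119, 147, 157, 157, 157]
206 [210, 210, 210, 211, 210, 211, 211, 161, 98, 88, 88, 85, 84, 84, 85, 84, 84, 95, 139, 141, 142, 142, 142, 142, 142, 142, 142]
214 [162, 174, 184, 192, 196, 196, 195, 111, 83, 82, 81, 80, 79, 80, 80, 80, 79, 80, 115, 128, 127, 128, 127, 133, 142, 153, 159]
222 [158, 158, 158, 158, 158, 158, 148, 85, 82, 80, 80, 79, 78, 79, 79, 80, 78, 79, 106, 160, 159, 158, 159, 160, 160, 161, 159]
230 [157, 126, 87, 87, 79, 67, 111, 79, 80, 79, 79, 79, 77, 76, 76, 77, 76, 76, 79, 137, 69, 70, 82, 81, 114, 159, 160]
238 [87, 83, 81, 80, 53, 75, 79, 79, 79, 79, 78, 79, 78, 78, 78, 78, 77, 78, 77, 77, 73, 46, 77, 78, 79, 84, 78]
246 [76, 80, 80, 69
[... 167 characters left out ...]
, 116, 116, 116, 116, 116, 115, 75, 44, 76, 78, 77, 71]
262 [88, 89, 75, 41, 61, 108, 114, 112, 113, 114, 113, 114, 114, 113, 113, 113, 113, 113, 113, 112, 110, 71, 39, 67, 89, 88, 79]
270 [41, 69, 91, 46, 54, 108, 114, 114, 115, 115, 115, 114, 115, 115, 115, 115, 115, 115, 115, 116, 111, 63, 44, 85, 77, 37, 37]
278 [38, 39, 39, 44, 47, 106, 114, 115, 114, 114, 115, 114, 115, 114, 114, 113, 114, 115, 114, 114, 110, 55, 43, 36, 36, 37, 35]
286 [37, 36, 37, 44, 43, 102, 112, 112, 112, 112, 112, 112, 112, 112, 113, 112, 112, 113, 112, 112, 107, 49, 42, 36, 34, 34, 34]
294 [32, 35, 35, 42, 85, 157, 157, 157, 158, 158, 157, 157, 157, 157, 157, 157, 157, 157, 157, 157, 156, 98, 42, 36, 34, 32, 32]
```

```bash
python3 - <<'E'
from h import *
import pickle
c,s=pickle.load(open("cw4.pkl","rb"))
yaw=-.267;X=np.array([np.cos(yaw),np.sin(yaw)]);p=s["position"]
a=cv2.cvtColor(cv2.imread("pics/w4.png"),cv2.COLOR_BGR2GRAY)
print(a[240:252,248:258].mean(1).astype(int),a[286:340:1,248:258].mean(1).astype(int))
for dz in(-3,0,3):
  print(dz,"head top edge",(back(c,252,291.5,173+dz)-p)[:2]@X,"bottom edge",(back(c,252,247.3,153+dz)-p)[:2]@X,"tip edge",(back(c,252,205.4,96+dz)-p)[:2]@X)
E
```

```text
[ 78  78  78  78  79  80  83  90  97 103 108 111] [112 112 114 115 119 132 147 155 157 157 157 157 157 153 142 121  94  70
  58  55  56  59  61  62  63  65  72  87 109 132 148 156 158 158 158 158
 158 158 158 158 159 159 159 159 159 158 155 141 109  68  38  31  29  29]
-3 head top edge -12.498650053446712 bottom edge 0.39031370633621065 tip edge 2.9987459968806496
0 head top edge -10.24276994304143 bottom edge 2.0368421808224695 tip edge 4.12250540385518
3 head top edge -7.986889832636104 bottom edge 3.683370655308783 tip edge 5.246264810829656
```

```bash
python3 - <<'E'
from h import *
import pickle
c,s=pickle.load(open("cw4.pkl","rb"));M=rot(s).as_matrix();R=np.array(c["R"]);o=-R.T@np.array(c["t"])
g=cv2.cvtColor(cv2.imread("pics/w4.png"),cv2.COLOR_BGR2GRAY).astype(float)
g=cv2.GaussianBlur(g,(1,3),0)
for r in range(206,294,3):
  row=np.diff(g[r,222:286]);L=row[:30];Rr=row[34:]
  def sub(w,i,b): 
    j=np.arange(max(i-2,0),min(i+3,len(w)));ww=np.abs(w[j]);return b+(j*ww).sum()/ww.sum()+.5
  l=sub(L,int(np.argmin(L)) if r<240 else int(np.argmax(L)),222);q=sub(Rr,int(np.argmax(Rr)) if r<240 else int(np.argmin(Rr)),256)
  W=22 if r<232 else 24
  d=W*c["fx"]/(q-l);P=R.T@(np.array([((l+q)/2-c["cx"])/c["fx"],(r-c["cy"])/c["fy"],1])*d)+o
  t=M.T@(P-s["position"]);print(r,round(l,1),round(q,1),"w",round(q-l,1),"tool xyz",t.round(1))
E
```

```text
206 236.2 266.9 w 30.7 tool xyz [ 3.2 -1.5 74.9]
209 235.9 267.5 w 31.5 tool xyz [ 3.2 -1.4 69.1]
212 235.5 268.0 w 32.4 tool xyz [ 3.3 -1.4 63.3]
215 235.2 268.5 w 33.3 tool xyz [ 3.3 -1.3 58. ]
218 235.0 269.1 w 34.2 tool xyz [ 3.3 -1.1 53. ]
221 234.5 269.4 w 34.9 tool xyz [ 3.  -1.2 48.7]
224 233.9 269.8 w 35.9 tool xyz [ 3.3 -1.2 43.6]
227 233.9 270.3 w 36.4 tool xyz [ 2.6 -1.1 40.8]
230 233.0 270.6 w 37.6 tool xyz [ 3.1 -1.3 35.4]
233 227.5 278.3 w 50.8 tool xyz [15.9 -0.6  5.3]
236 226.7 278.4 w 51.7 tool xyz [15.6 -0.8  2.8]
239 225.8 279.2 w 53.4 tool xyz [16.2 -0.8 -1.5]
242 228.3 276.7 w 48.4 tool xyz [ 8.6 -0.8 10.3]
245 227.5 277.8 w 50.2 tool xyz [ 9.7 -0.7  5.1]
248 227.6 277.7 w 50.1 tool xyz [ 8.1 -0.7  5. ]
251 227.6 278.2 w 50.6 tool xyz [ 7.5 -0.6  3.3]
254 227.6 278.1 w 50.5 tool xyz [ 6.  -0.7  3.1]
257 227.6 278.0 w 50.4 tool xyz [ 4.5 -0.7  2.9]
260 227.6 278.0 w 50.5 tool xyz [ 3.2 -0.7  2.4]
263 227.7 277.8 w 50.1 tool xyz [ 1.3 -0.7  2.8]
266 227.8 277.6 w 49.7 tool xyz [-0.6 -0.7  3.3]
269 227.9 277.4 w 49.5 tool xyz [-2.5 -0.7  3.6]
272 227.9 277.4 w 49.5 tool xyz [-3.8 -0.7  3.1]
275 228.1 277.3 w 49.2 tool xyz [-5.7 -0.7  3.4]
278 228.3 277.2 w 48.8 tool xyz [-7.7 -0.7  3.8]
281 228.3 277.1 w 48.7 tool xyz [-9.3 -0.7  3.6]
284 228.4 277.1 w 48.7 tool xyz [-10.8  -0.7   3.4]
287 228.5 277.0 w 48.6 tool xyz [-12.4  -0.7   3.2]
290 228.3 277.1 w 48.7 tool xyz [-13.5  -0.7   2.3]
293 227.6 277.7 w 50.0 tool xyz [-12.6  -0.7  -1.2]
```

Correction from the numbers: the face toward the camera is vertical (constant tool x ≈ 3.2) and sits 8 mm in from the head, so it is the flat face. The head is centred on the key's origin and the sloping face is flush with it. Key x therefore already pointed to +x in the stand, and I have to turn back by half a turn.

Call:
{"op": "step_arm", "data": {
  "rows": [
    [[0,0,-10,-0.1851],[0,0,-10,-0.1851],[0,0,0,-0.1851],[0,0,0,-0.1851],[0,0,0,-0.1851],[0,0,0,-0.1851],[0,0,0,-0.1851],[0,0,0,-0.1851],[0,0,0,-0.1851],[0,0,0,-0.1851],[0,0,0,-0.1851],[0,0,0,-0.1851]]
  ]
}}

```text
clock: 13.3
position: [506.0, 172.8, 190.7]
tool_rot: [0.001, 0.557, 0.83, 0.0]
contact_force: [-0.1, -0.1, -1.1]
width: 0.272
gripper_force: 59.2
```

Call:
{"op": "step_arm", "data": {
  "rows": [
    [[0,0,0,-0.1851],[0,0,0,-0.1851],[0,0,0,-0.1851],[0,0,0,-0.1851],[0,0,0,-0.1851],[-16,0,0,0],[-16,0,0,0],[0,0,0,0],[0,0,0,0]]
  ]
}}

```text
clock: 14.42
position: [536.0, 164.9, 189.4]
tool_rot: [-0.0, 0.131, 0.991, -0.0]
contact_force: [-0.7, -0.5, -0.8]
width: 0.271
gripper_force: 59.2
```

```bash
python3 - <<'E'
from h import *
to(537.5,164.6,155,2.88);print(ctrl.sense()["joint_pos"].round(2),ctrl.sense()["contact_force"])
E
```

```text
pos [536.  164.9 189.4] toolx yaw 2.879 clock 14.43 shift [-1.6  0.1 34.4] tilt [-1.e-03 -3.e-04 -1.e+00]
turn -0.001
[-0.4   0.59  0.07  1.84 -0.06  0.72  1.02] [-0.65477627 -0.54654416 -0.82499995]
```

Call:
{"op": "step_arm", "data": {
  "rows": [
    [[-1.5,0,20,0],[0,0,18,0],[0,0,3,0],[0,0,0,0],[0,0,0,0]]
  ],
  "force": 40
}}

```text
clock: 15.05
position: [538.1, 164.9, 149.4]
tool_rot: [0.001, 0.131, 0.991, 0.0]
contact_force: [0.7, 0.0, -0.8]
width: 0.27
gripper_force: 59.2
```

Call:
{"op": "step_arm", "data": {
  "rows": [
    [[0,0,1.5,0],[0,0,1.5,0],[0,0,1,0],[0,0,0,0]]
  ]
}}

```text
clock: 15.55
position: [537.7, 164.5, 144.6]
tool_rot: [-0.0, 0.131, 0.991, -0.0]
contact_force: [0.0, 0.2, 0.1]
width: 0.267
gripper_force: 59.2
```

Call:
{"op": "step_arm", "data": {
  "rows": [
    [[0,0,1,0],[0,0,1,0],[0,0,1,0],[0,0,0,0]]
  ]
}}

```text
clock: 16.05
position: [537.7, 164.5, 141.6]
tool_rot: [-0.0, 0.131, 0.991, -0.0]
contact_force: [-0.6, -0.0, -0.4]
width: 0.27
gripper_force: 59.2
```

Call:
{"op": "step_arm", "data": {
  "rows": [
    [[0,0,1,0],[0,0,1,0],[0,0,0,0]]
  ]
}}

```text
clock: 16.42
position: [537.7, 164.5, 139.6]
tool_rot: [-0.0, 0.131, 0.991, -0.0]
contact_force: [1.0, -0.2, -0.5]
width: 0.269
gripper_force: 59.2
```

Call:
{"op": "step_arm", "data": {
  "rows": [
    [[0,0,1,0],[0,0,1,0],[0,0,1,0],[0,0,0,0]]
  ]
}}

```text
clock: 16.92
position: [537.7, 164.6, 136.6]
tool_rot: [-0.0, 0.131, 0.991, -0.0]
contact_force: [0.1, -0.1, -0.8]
width: 0.272
gripper_force: 59.2
```

Call:
{"op": "step_arm", "data": {
  "rows": [
    [[0,0,1,0],[0,0,1,0],[0,0,1,0],[0,0,0,0]]
  ]
}}

```text
clock: 17.42
position: [537.6, 164.6, 133.6]
tool_rot: [-0.0, 0.131, 0.991, -0.0]
contact_force: [-0.4, 0.2, -1.2]
width: 0.268
gripper_force: 59.2
```

Call:
{"op": "step_arm", "data": {
  "rows": [
    [[0,0,1,0],[0,0,1,0],[0,0,0,0]]
  ]
}}

```text
clock: 17.8
position: [537.7, 164.6, 131.6]
tool_rot: [-0.0, 0.131, 0.991, -0.0]
contact_force: [-0.3, 0.1, -0.3]
width: 0.265
gripper_force: 59.2
```

Call:
{"op": "step_arm", "data": {
  "rows": [
    [[0,0,1,0],[0,0,1,0],[0,0,0,0]]
  ]
}}

```text
clock: 18.18
position: [537.7, 164.6, 129.6]
tool_rot: [-0.0, 0.131, 0.991, -0.0]
contact_force: [0.4, -0.1, -0.9]
width: 0.268
gripper_force: 59.2
```

Call:
{"op": "step_arm", "data": {
  "rows": [
    [[0,0,1,0],[0,0,1,0],[0,0,0,0]]
  ]
}}

```text
clock: 18.55
position: [537.7, 164.5, 127.6]
tool_rot: [-0.0, 0.131, 0.991, -0.0]
contact_force: [-0.4, 0.8, -1.1]
width: 0.273
gripper_force: 59.2
```

Call:
{"op": "step_arm", "data": {
  "rows": [
    [[0,0,1,0],[0,0,1,0],[0,0,0,0]]
  ]
}}

```text
clock: 18.92
position: [537.6, 164.6, 125.6]
tool_rot: [-0.0, 0.131, 0.991, -0.0]
contact_force: [0.1, 0.1, -0.7]
width: 0.272
gripper_force: 59.2
```

Call:
{"op": "step_arm", "data": {
  "rows": [
    [[0,0,1,0],[0,0,1,0],[0,0,0,0]]
  ]
}}

```text
clock: 19.3
position: [537.5, 164.6, 123.6]
tool_rot: [-0.0, 0.131, 0.991, -0.0]
contact_force: [-0.7, 0.9, -1.5]
width: 0.274
gripper_force: 59.2
```

Call:
{"op": "step_arm", "data": {
  "rows": [
    [[0,0,1,0],[0,0,1,0],[0,0,0,0]]
  ]
}}

```text
clock: 19.68
position: [537.3, 164.7, 121.6]
tool_rot: [-0.0, 0.131, 0.991, -0.0]
contact_force: [-1.9, 0.6, -0.2]
width: 0.272
gripper_force: 59.4
```

Call:
{"op": "step_arm", "data": {
  "rows": [
    [[0,0,1,0],[0,0,1,0],[0,0,0,0]]
  ]
}}

```text
clock: 20.05
position: [537.3, 164.8, 119.9]
tool_rot: [-0.0, 0.13, 0.991, 0.0]
contact_force: [-5.2, 0.9, 5.4]
width: 0.269
gripper_force: 60.1
```

Call:
{"op": "step_arm", "data": {
  "rows": [
    [[0.5,0,0,0],[0,0,0,0]]
  ]
}}

```text
clock: 20.3
position: [537.2, 164.8, 119.9]
tool_rot: [0.0, 0.131, 0.991, 0.0]
contact_force: [-3.6, 1.0, 4.9]
width: 0.268
gripper_force: 60.0
```

Call:
{"op": "step_arm", "data": {
  "rows": [
    [[0.3,0,0.5,0],[0,0,0,0]]
  ]
}}

```text
clock: 20.55
position: [537.2, 164.8, 119.5]
tool_rot: [0.0, 0.131, 0.991, 0.0]
contact_force: [-4.6, 0.7, 6.2]
width: 0.267
gripper_force: 60.2
```

Call:
{"op": "step_arm", "data": {
  "rows": [
    [[0,0,0,0],[0,0,0,0],[0,0,0,0],[0,0,-15,0],[0,0,-21,0],[0,0,0,0]]
  ],
  "jaw": 0.0
}}

```text
clock: 21.3
position: [538.5, 165.2, 157.4]
tool_rot: [0.002, 0.131, 0.991, 0.001]
contact_force: [0.0, 0.6, 0.4]
width: 0.497
gripper_force: 0.0
```

Call:
{"op": "step_arm", "data": {
  "rows": [
    [[0,0,0,0],[0,0,0,0],[0,0,0,0],[0,0,0,0],[0,0,0,0],[0,0,0,0]]
  ],
  "jaw": -1,
  "force": 60
}}

```text
clock: 22.05
position: [537.0, 164.8, 155.1]
tool_rot: [-0.0, 0.131, 0.991, -0.0]
contact_force: [1.1, -0.9, -0.5]
width: -0.0
gripper_force: 0.0
```

```bash
python3 - <<'E'
from h import *
s=ctrl.sense();c=ctrl.calibration("wrist");a=ctrl.grab_frame("wrist");b=ctrl.grab_frame("scene")
to(537.2,164.8,148);print(s["width"],s["contact_force"])
x,y=200,160
i=cv2.resize(a[140:340,152:352,::-1],(400,400),interpolation=cv2.INTER_CUBIC)
j=cv2.resize(b[150:220,225:295,::-1],(400,400),interpolation=cv2.INTER_CUBIC)
cv2.imwrite("pics/f.png",cv2.convertScaleAbs(np.hstack([i,j]),alpha=1.3))
E
```

```text
pos [537.  164.8 155.2] toolx yaw 2.88 clock 22.15 shift [-0.2  0.1  7.2] tilt [-0. -0. -1.]
-0.00030462325856378867 [ 1.11203131 -0.85650506 -0.46977667]
```

View pics/f.png

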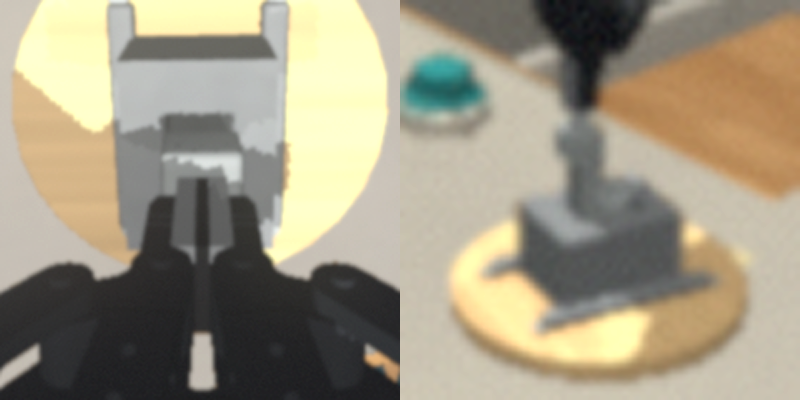

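The left half shows the head's far edge at (200,155) with the shut fingers above its middle. The right half shows the key upright in the gap. Now I'll press from the top in small steps.

Call:
{"op": "step_arm", "data": {
  "rows": [
    [[0,0,3,0],[0,0,2,0],[0,0,1,0],[0,0,0,0]]
  ]
}}

```text
clock: 22.65
position: [536.9, 164.8, 149.1]
tool_rot: [-0.0, 0.131, 0.991, -0.0]
contact_force: [-0.7, 0.2, -0.1]
width: 0.0
gripper_force: 0.0
```

Call:
{"op": "step_arm", "data": {
  "rows": [
    [[0,0,0.5,0],[0,0,0.5,0],[0,0,0,0]]
  ]
}}

```text
clock: 23.02
position: [537.0, 164.8, 148.2]
tool_rot: [-0.0, 0.131, 0.991, 0.0]
contact_force: [0.2, 0.0, -0.1]
width: -0.001
gripper_force: 0.0
```

Call:
{"op": "step_arm", "data": {
  "rows": [
    [[0,0,0.5,0],[0,0,0.5,0],[0,0,0,0]]
  ]
}}

```text
clock: 23.4
position: [536.9, 164.8, 147.1]
tool_rot: [-0.0, 0.131, 0.991, -0.0]
contact_force: [-0.6, -0.2, -0.3]
width: 0.006
gripper_force: 0.0
```

Call:
{"op": "step_arm", "data": {
  "rows": [
    [[0,0,0.5,0],[0,0,0.5,0],[0,0,0,0]]
  ]
}}

```text
clock: 23.78
position: [537.0, 164.8, 146.4]
tool_rot: [0.0, 0.131, 0.991, 0.0]
contact_force: [-1.0, 0.5, 4.4]
width: 0.003
gripper_force: 1.7
```

Call:
{"op": "step_arm", "data": {
  "rows": [
    [[0,0,0.5,0],[0,0,0,0]]
  ]
}}

```text
clock: 24.02
position: [537.1, 164.9, 146.0]
tool_rot: [0.0, 0.131, 0.991, 0.0]
contact_force: [-1.5, 0.4, 5.1]
width: 0.001
gripper_force: 2.6
```

Call:
{"op": "step_arm", "data": {
  "rows": [
    [[0,0,0.5,0],[0,0,0,0]]
  ]
}}

```text
clock: 24.28
position: [537.1, 165.0, 145.7]
tool_rot: [0.0, 0.131, 0.991, 0.0]
contact_force: [-1.4, -1.2, 7.0]
width: 0.001
gripper_force: 3.3
```

Call:
{"op": "step_arm", "data": {
  "rows": [
    [[0,0,0.5,0],[0,0,0,0]]
  ]
}}

```text
clock: 24.52
position: [537.1, 165.1, 145.4]
tool_rot: [0.0, 0.131, 0.991, 0.0]
contact_force: [-1.6, -0.1, 7.6]
width: 0.001
gripper_force: 4.1
```

Call:
{"op": "step_arm", "data": {
  "rows": [
    [[0,0,0.5,0],[0,0,0,0]]
  ]
}}

```text
clock: 24.78
position: [537.2, 165.1, 145.1]
tool_rot: [0.0, 0.131, 0.991, 0.0]
contact_force: [-2.1, -0.2, 8.9]
width: -0.003
gripper_force: 4.9
```

Call:
{"op": "step_arm", "data": {
  "rows": [
    [[0,0,0.5,0],[0,0,0,0]]
  ]
}}

```text
clock: 25.02
position: [537.2, 165.2, 144.9]
tool_rot: [0.0, 0.131, 0.991, 0.0]
contact_force: [-1.9, -0.3, 11.5]
width: 0.001
gripper_force: 5.7
```

Call:
{"op": "step_arm", "data": {
  "rows": [
    [[0,0,0.5,0],[0,0,0.5,0],[0,0,0,0]]
  ]
}}

```text
clock: 25.4
position: [537.3, 165.4, 144.3]
tool_rot: [0.0, 0.13, 0.991, 0.001]
contact_force: [-4.6, 0.6, 14.3]
width: -0.003
gripper_force: 7.4
```

Call:
{"op": "step_arm", "data": {
  "rows": [
    [[0,0,0.5,0],[0,0,0.5,0],[0,0,0,0]]
  ]
}}

```text
clock: 25.78
position: [537.3, 165.5, 143.7]
tool_rot: [0.001, 0.13, 0.991, 0.001]
contact_force: [-3.8, -0.1, 17.9]
width: -0.0
gripper_force: 9.0
```

Call:
{"op": "step_arm", "data": {
  "rows": [
    [[0,0,0.5,0],[0,0,0,0]]
  ]
}}

```text
clock: 26.02
position: [537.3, 165.6, 143.4]
tool_rot: [0.001, 0.13, 0.991, 0.001]
contact_force: [-4.1, 0.0, 19.7]
width: 0.002
gripper_force: 9.9
```

Call:
{"op": "step_arm", "data": {
  "rows": [
    [[0,0,0.4,0],[0,0,0,0],[0,0,0,0]]
  ]
}}

```text
clock: 26.4
position: [537.4, 165.6, 143.3]
tool_rot: [0.001, 0.13, 0.991, 0.001]
contact_force: [-5.4, 0.2, 21.2]
width: -0.001
gripper_force: 10.8
```

Call:
{"op": "step_arm", "data": {
  "rows": [
    [[0,0,-2,0],[0,0,-4,0],[0,0,-20,0],[0,0,-40,0],[0,0,-40,0],[0,0,0,0],[0,0,0,0],[0,0,0,0],[0,0,0,0]]
  ]
}}

```text
clock: 27.52
position: [536.5, 164.6, 245.7]
tool_rot: [-0.001, 0.131, 0.991, -0.0]
contact_force: [0.8, -0.5, -0.0]
width: -0.0
gripper_force: 0.0
```

```bash
python3 - <<'E'
from h import *
s=ctrl.sense();print(s["position"],s["contact_force"],s["clock"])
c=ctrl.calibration("wrist");a=ctrl.grab_frame("wrist");cv2.imwrite("pics/g.png",a[:,:,::-1])
g=cv2.cvtColor(a,cv2.COLOR_RGB2GRAY).astype(int)
# key head expected outline (origin at keyway-1.75 X), compare with brightness along its x and y midlines
yaw=-.261;X=np.array([np.cos(yaw),np.sin(yaw),0]);Y=np.array([-X[1],X[0],0])
k=np.array([553.13,159.93,118.3])-17*X
for n,D in(("x",X),("y",Y)):
  print(n,[(d,int(g[tuple(proj(c,k+d*D).round().astype(int)[::-1])])) for d in range(-20,21,2)])
E
```

```text
[536.46642713 164.5850919  245.72523554] [ 0.75165023 -0.50857378 -0.02185799] 27.525
x [(-20, 151), (-18, 124), (-16, 90), (-14, 96), (-12, 140), (-10, 182), (-8, 186), (-6, 181), (-4, 181), (-2, 181), (0, 181), (2, 180), (4, 180), (6, 189), (8, 190), (10, 182), (12, 134), (14, 128), (16, 103), (18, 97), (20, 107)]
y [(-20, 141), (-18, 147), (-16, 155), (-14, 154), (-12, 144), (-10, 123), (-8, 176), (-6, 183), (-4, 183), (-2, 182), (0, 181), (2, 179), (4, 180), (6, 180), (8, 184), (10, 188), (12, 184), (14, 156), (16, 158), (18, 159), (20, 158)]
```

```bash
python3 -c "
from rig import ctrl
print(ctrl.job_done())"
```

```text
the job is handed in; nothing more can be done
None
```

The gib key is upright in the gap, flat face to the hub wall, pressed down with about 21 N and released. I handed the job in at about 27.5 s of the 54 s allowed; the hand-in call returned no verdict.

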